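# Turn the weld coupon over in its inspection stand

## Task

Two weld test coupons lean in small inspection stands with their weld beads facing out. Take the oblong one out, turn it over and lean it back in its own stand, seated on the ledge against the back rest on the same short-edge-down footing and about centred, so that its plain back now faces out and the weld bead faces the back rest. Leave the square coupon alone.

Things in the scene. Friction and masses are not known exactly. Their poses are not given: they have to be found in the camera images.
- oblong_coupon: Part to turn over: dark steel plate 50 x 75 x 10 mm, about 0.3 kg, paler weld bead 3 mm high along the middle of one face. Starts in its stand on a short edge, 75 mm tall, reclined 20 deg from vertical, bead outward; grip its free top end across the 10 mm. Origin: centre of the plain face; z out of the bead face (middle plane at z = +5 mm), y along the 75 mm (up the slope at the start), x along the 50 mm.
- oblong_stand: The oblong coupon's stand, fixed to the table: steel foot plate 80 (x) x 90 (y) x 6 mm carrying an aluminium ledge and back rest. Origin on the underside, z up, front looks to -x. It leans: up the slope = (sin 20deg, 0, cos 20deg), out of the back rest = (-cos 20deg, 0, sin 20deg) in this frame.
- oblong_seat (a point): Middle of the corner line (along y) where the stand's ledge meets its back rest, 22 mm above the table; axes as the stand. From it two back-rest posts rise 30 mm up the slope (y 18 to 42 mm each side, gap between for the bead); the ledge runs 16 mm out to a lip 7 mm high. Seated, a coupon has its short edge on the ledge, a face on the posts, y about 0, and its upper 45 mm free above the posts.
- square_coupon: The other coupon, to be left alone: the same plate but 50 x 50 x 10 mm, leaning bead outward in a second stand of the same make. Origin: centre of its plain face, z out of the bead face, y up the slope.
Mind the look-alikes: they are no part of the job. Leave any turquoise look-alike of the oblong_stand alone. Several things have the shape of the oblong_coupon; the one meant has the colours described above.

How it is judged (in metres and radians):
At the end, for the whole second after the job is handed in: The oblong coupon rests in its own stand, short edge on the ledge, bead side against the back rest (reclined 20 +- 10 degrees, square within 11 degrees, within 16 mm of centre sideways and 12 mm otherwise). The square coupon is within 20 mm of where it was (angle between oblong_coupon's own z axis and vertical between 1.745 and 2.095 rad and angle between the x axis of oblong_coupon and the y axis of oblong_stand, either way round below 0.2 rad and x of oblong_coupon in the frame of oblong_stand between -0.012 and 0.016 m and y of oblong_coupon in the frame of oblong_stand between -0.016 and 0.016 m and z of oblong_coupon in the frame of oblong_stand between 0.048 and 0.072 m and linear speed of oblong_coupon below 0.02 m/s and distance of square_coupon from where it was at the start of the episode below 0.02 m); the robot touches nothing.
It fails at once if the square coupon is disturbed (moved more than 20 mm) (distance of square_coupon from where it was at the start of the episode above 0.02 m).
It also fails if it takes over 43 s, if anything falls off the work surface, if the arm or the gripper's body presses on something with over 40 N, if the wrist force passes 120 N, or if a joint passes its speed limit or range.

## Robot

A 6-joint arm with a two-finger parallel gripper is mounted at the origin on a cart in front of the work surface, level with it; the furniture and walls round the work are solid. World frame = base frame: x ahead of the robot, y to its left, z up, the work surface at z = 0. Lengths are in m, angles in degrees, forces in N, time in s.
With the tool pointing down it reaches from about 0.325 to 0.85 m from the base axis. Payload 15.5 kg.
Tool frame: the origin (TCP) lies midway between the tips of the shut fingers; the grasp point (between the pads) lies ctrl.grasp_offset behind it (ctrl.grasp_offset is the distance from the TCP to the grasp point, in m); z points along the fingers, y is the line along which they close (so a half turn about z gives the same grasp; the last joint's range is limited). The gripper opens to 91 mm and grips with 3 to 60 N. Pads are 32 mm wide; open, the fingers measure 118 mm over their backs; the gripper's body (76 mm by 178 mm) begins 60 mm behind the grasp point.
Start: joints at [-77.894, 28.281, 77.091, -0, 74.628, -5.472], TCP at [0.189, -0.596, 0.177] pointing down, gripper open.
Joint ranges: [-166.48, 166.48], [-47.26, 123.95], [12.59, 153.08], [-70.14, 250.14], [6.76, 159.57], [-176.63, 176.63]. Speed limits (degrees/s): [108.29, 108.29, 147.25, 172.46, 172.46, 172.46].

## Interface

Orientations are given as a 3x3 rotation matrix whose columns are the frame's x, y, z axes.
In Python, from rig import ctrl gives the robot as it stands. The module is installed in compiled form; this text tells all that it offers.
- The arm moves only by the shell command python3 -m handwheel 'ROWS' [FORCE]. ROWS is JSON, a list of rows, each a list of 3 entries, a list of its own where there are three numbers: the opening, from 0 (shut) to 1 (fully open), then the shift along the world's x, y, z in mm, then the turn, a rotation vector about the world's x, y, z in rad. In form: [[claw, [dx, dy, dz], [ax, ay, az]], ...]. A call has 1 to 8 rows; each row is the pose to reach, as a shift and turn from the pose commanded when the call began; what a row does not reach only later rows make up. A row lasts 1/8 s, in which the tool goes at most 62.5 mm and 10.7 degrees, less where a joint would pass 70% of its speed; a pose out of reach is approached as far as the arm can. A call with a gripper value outside its range is refused whole. The fingers move at their own pace and stop on an object; FORCE is the grip in N (left out, the last holds). Time passes only in rows, so rows that repeat a pose let the fingers close. It gives the time, the measured TCP pose, the force, the opening and the grip force at its end, in the units of the state.
- ctrl.observe(): the state, without advancing time (a new reading comes with each control period).
- ctrl.read_camera(name): name is "scene" or "top" or "wrist"; returns a dict with "color" (420x560x3 uint8, red, green, blue), "fx", "fy", "cx", "cy" (pixels), "k1" (the pictures are not rectified: a ray, as slopes to the right and down, at radius r is drawn at 1 + k1 r^2 times it, then the intrinsics apply), "rvec" (rotation vector, rad) and "tvec" (3), from world to camera coordinates, as OpenCV has them. Camera axes: x right, y down, z forward; pixel columns grow to the right and rows downward; lengths in m; the calibration is good to about 2 mm. A picture is of the moment at which its call begins. There is no depth.
- ctrl.job_done(): hands the job in; it is judged then, once.
Trained networks look in a picture, given as the dict that the camera call returned (one of the last four; its "shot" number tells which), for a name from the list of things; names that differ only in an ending like _2 or _b are one class to them, and where a whole thing is asked for, a point or a joint stands for the part that bears it (a point fixed in the world has none). Each returns a list of dicts, best first, with "score" (0 to 1); they miss things now and then, are a little off and sometimes report something else, mostly with a low value. They report only what shows in the picture. A call takes as long as a camera call. They do not tell look-alikes from the thing itself.
- ctrl.trace(picture, label): "pixels" (420x560 bool, what is visible of it) and "bbox" ([left, top, right, bottom] in pixels, round what is visible of it).
- ctrl.spot_point(picture, label): "centre" ([row, column] in pixels: a listed point, or the origin of a listed thing).
The state is a dict: "time": time; "joint_pos": joint angles; "qvel": joint speeds; "joint_torque": joint torques, N m; "tcp_pos": TCP position; "orientation": TCP orientation; "ft_force": force on the tool from outside, world axes, zero at the start; "torque": the same for the moment, N m; "grip_width": opening from 0.0 (shut) to 1.0 (fully open); "grip_force": force on a finger pad.
Only numpy, scipy, OpenCV 4.12 (cv2) and the standard library are available. Lean on these libraries where they do the work, as an engineer would, in place of code of your own. Each camera call takes 0.05 s, during which the arm holds its last target. There are 200 camera calls.

## Working session

There is one attempt and no reset: what is moved stays moved. The work goes in short steps, Python scripts to look and compute and a shell command to move; the robot and the scene stay as the last step left them, time stands still between calls to the robot, and variables do not carry over. Pictures are saved under pics/ and viewed, at most 10 in all, crops included, and the job is handed in when it is done.

```bash
mkdir -p pics
cat > h.py <<'E'
import numpy as np, cv2
from rig import ctrl
def cam(p):
    R=cv2.Rodrigues(np.array(p["rvec"],float))[0]; return R,np.array(p["tvec"],float).ravel()
def ray(p,u,v):
    R,t=cam(p); x=(u-p["cx"])/p["fx"]; y=(v-p["cy"])/p["fy"]
    rd=np.hypot(x,y); r=rd
    for _ in range(20): r=rd/(1+p["k1"]*r*r)
    s=r/rd if rd>0 else 1
    d=R.T@np.array([x*s,y*s,1]); return -R.T@t,d/np.linalg.norm(d)
def proj(p,X):
    R,t=cam(p); c=(R@np.atleast_2d(X).T).T+t; q=c[:,:2]/c[:,2:]; q=q*(1+p["k1"]*(q**2).sum(1,keepdims=True))
    return q*[p["fx"],p["fy"]]+[p["cx"],p["cy"]]
def atz(p,u,v,z):
    o,d=ray(p,u,v); return o+d*(z-o[2])/d[2]
def tri(rs):
    A=0;b=0
    for o,d in rs:
        M=np.eye(3)-np.outer(d,d);A=A+M;b=b+M@o
    return np.linalg.solve(A,b)
E
python3 - <<'E'
from h import *
P={}
for n in("scene","top"):
    p=ctrl.read_camera(n);P[n]=p
    cv2.imwrite(f"pics/{n}0.png",p["color"][:,:,::-1])
    print(n,"cam",ray(p,280,210)[0].round(2))
    for l in("oblong_coupon","oblong_stand","oblong_seat","square_coupon"):
        for r in ctrl.spot_point(p,l):
            v,u=r["centre"];print(l,round(r["score"],2),round(u),round(v),atz(p,u,v,0.03).round(3),p["color"][int(v),int(u)])
s=ctrl.observe();print(s["time"],s["orientation"],ctrl.grasp_offset)
E
```

```text
scene cam [-0.22 -0.79  0.69]
oblong_coupon 0.81 230 177 [ 0.537 -0.017  0.03 ] [105 101  95]
oblong_coupon 0.58 248 264 [ 0.298 -0.296  0.03 ] [150  73 185]
oblong_stand 0.91 377 282 [ 0.425 -0.546  0.03 ] [ 36 104  99]
oblong_stand 0.69 231 196 [ 0.469 -0.086  0.03 ] [59 60 63]
oblong_seat 0.8 233 190 [ 0.493 -0.069  0.03 ] [193 190 191]
oblong_seat 0.75 380 274 [ 0.451 -0.54   0.03 ] [83 83 84]
top cam [ 0.37 -0.29  1.22]
oblong_coupon 0.61 290 266 [ 0.308 -0.275  0.03 ] [136  71 163]
oblong_coupon 0.57 196 183 [ 0.516 -0.047  0.03 ] [58 55 52]
oblong_stand 0.78 202 189 [ 0.502 -0.062  0.03 ] [57 55 54]
oblong_stand 0.75 391 206 [ 0.448 -0.526  0.03 ] [ 46 192 180]
oblong_seat 0.9 199 188 [ 0.503 -0.055  0.03 ] [65 63 59]
oblong_seat 0.69 394 202 [ 0.458 -0.534  0.03 ] [ 45 192 180]
square_coupon 0.75 332 156 [ 0.577 -0.386  0.03 ] [83 80 74]
0.5 [[ 9.53303506e-01  3.02013947e-01 -2.59896228e-05]
 [ 3.02013948e-01 -9.53303501e-01  9.80485530e-05]
 [ 4.83603206e-06 -1.01319258e-04 -9.99999995e-01]] 0.0188
```

```bash
python3 -c "
import cv2,numpy as np
a=cv2.imread('pics/scene0.png');b=cv2.imread('pics/top0.png')
cv2.imwrite('pics/both.png',cv2.resize(np.vstack([a,b]),(400,600)))"
```

```text
(no output)
```

View pics/scene0.png

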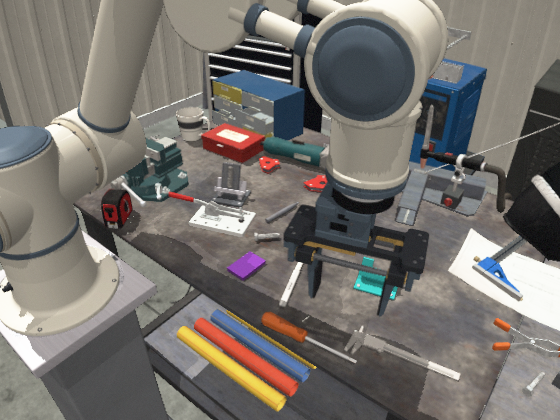

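View pics/top0.png

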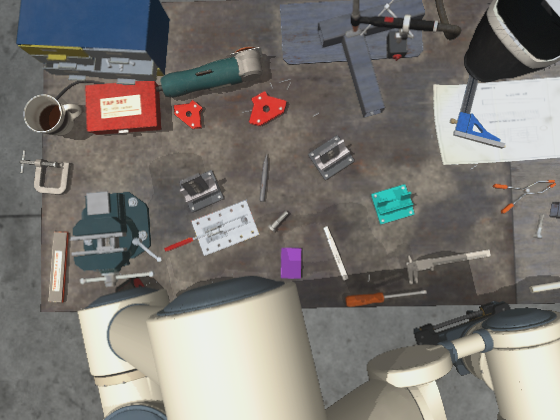

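The scene view shows the oblong coupon in its stand near (231,180). The top view shows that stand at (200,188) and the square coupon at (332,156). The turquoise stand (393,203) and the purple plate (291,263) are look-alikes.

```bash
python3 -c "
import cv2,numpy as np
a=cv2.imread('pics/scene0.png');b=cv2.imread('pics/top0.png')
f=lambda i,x,y:cv2.resize(i[y:y+60,x:x+80],(800,600),interpolation=3)
cv2.imwrite('pics/c.png',np.vstack([cv2.resize(f(a,195,155),(400,300)),cv2.resize(f(b,162,160),(400,300))]))"
python3 - <<'E'
from h import *
a=ctrl.read_camera("scene");b=ctrl.read_camera("top")
for l,w in (("oblong_stand",(200,188)),("oblong_coupon",(200,188))):
    for r in ctrl.trace(b,l):
        m=r["pixels"].astype(np.uint8);ys,xs=np.nonzero(m)
        if abs(xs.mean()-200)<25: 
            print(l,r["bbox"]); q=cv2.minAreaRect(np.c_[xs,ys].astype(np.float32)); print(np.array([atz(b,*c,0.006 if 'st' in l else .06) for c in cv2.boxPoints(q)]).round(3))
print("seat tri",tri([ray(a,233,190),ray(b,199,188)]),"coupon",tri([ray(a,230,177),ray(b,196,183)]))
E
```

```text
oblong_stand [179.9, 171.0, 222.4, 210.0]
[[ 0.518  0.006  0.006]
 [ 0.555 -0.081  0.006]
 [ 0.478 -0.115  0.006]
 [ 0.441 -0.028  0.006]]
oblong_coupon [181.9, 173.2, 210.1, 195.2]
[[ 0.517 -0.014  0.06 ]
 [ 0.54  -0.066  0.06 ]
 [ 0.498 -0.084  0.06 ]
 [ 0.475 -0.033  0.06 ]]
seat tri [ 0.50620597 -0.05366585  0.01649098] coupon [ 0.51020318 -0.0495105   0.05506891]
```

View pics/c.png

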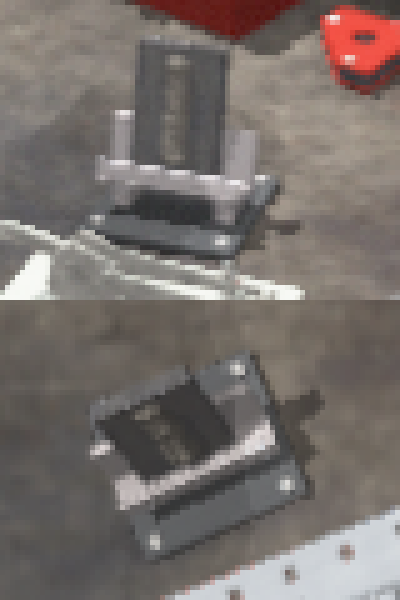

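The crop shows the oblong coupon leaning in its dark-foot stand, bead facing out toward the robot. The stand's yaw is about 24°, with its front looking to the lower right in the top view. I'll plan a standoff along the slope.

```bash
cat >> h.py <<'E'
from scipy.spatial.transform import Rotation as Ro
S20,C20=np.sin(np.radians(20)),np.cos(np.radians(20))
def frame(yaw):
    c,s=np.cos(np.radians(yaw)),np.sin(np.radians(yaw))
    return np.array([S20*c,S20*s,C20]),np.array([-C20*c,-C20*s,S20]),np.array([-s,c,0])  # u,n,ystand
def target(yaw):
    u,n,e=frame(yaw); return np.c_[e,np.cross(-u,e),-u]
def plan(seat,yaw,s,off=5,flip=False):
    u,n,e=frame(yaw);R=target(yaw)
    if flip:R=R@np.diag([-1,-1,1])
    st=ctrl.observe();X=np.array(seat)+u*s/1e3+n*off/1e3
    print("tcp->",X.round(4),"d mm",((X-st["tcp_pos"])*1e3).round(1),"rot",Ro.from_matrix(R@np.array(st["orientation"]).T).as_rotvec().round(3))
E
python3 - <<'E'
from h import *
plan((.499,-.0545,.022),23.7,185)
E
```

```text
tcp-> [ 0.5526 -0.031   0.1976] d mm [363.9 564.8  20.7] rot [0.162 0.358 1.659]
```

```bash
python3 -m handwheel '[[1,[10,20,60],[0,0,0]],[1,[60,100,100],[0.02,0.04,0.2]],[1,[120,150,100],[0.03,0.08,0.4]],[1,[170,200,100],[0.05,0.12,0.55]],[1,[210,260,100],[0.07,0.15,0.7]],[1,[250,320,100],[0.09,0.2,0.9]],[1,[280,380,100],[0.11,0.24,1.1]],[1,[310,440,90],[0.13,0.28,1.3]]]'
python3 - <<'E'
from h import *
plan((.499,-.0545,.022),23.7,185)
E
```

```text
time: 1.7
tcp_pos: [0.4567, -0.2308, 0.2725]
orientation: [[-0.005, 0.963, -0.269], [0.998, -0.01, -0.054], [-0.055, -0.269, -0.962]]
ft_force: [1.9, -1.3, -0.4]
grip_width: 0.998
grip_force: 0.0
tcp-> [ 0.5526 -0.031   0.1976] d mm [ 96.  199.8 -75. ] rot [0.038 0.087 0.406]
```

```bash
python3 -m handwheel '[[1,[30,60,0],[0.01,0.02,0.12]],[1,[60,120,-20],[0.02,0.05,0.24]],[1,[96,200,-60],[0.038,0.087,0.406]],[1,[96,200,-75],[0.038,0.087,0.406]],[0.5,[96,200,-75],[0.038,0.087,0.406]],[0.5,[96,200,-75],[0.038,0.087,0.406]]]'
python3 - <<'E'
from h import *
plan((.499,-.0545,.022),23.7,185)
s=ctrl.observe();print(s["joint_pos"])
p=ctrl.read_camera("wrist");cv2.imwrite("pics/w1.png",p["color"][:,:,::-1])
print(ray(p,280,210))
for l in("oblong_coupon","oblong_stand","oblong_seat"):
    for r in ctrl.spot_point(p,l): print(l,round(r["score"],2),np.round(r["centre"],1))
for r in ctrl.trace(p,"oblong_coupon"):
    print(r["score"],r["bbox"]);ys,xs=np.nonzero(r["pixels"]);print(cv2.boxPoints(cv2.minAreaRect(np.c_[xs,ys].astype(np.float32))).round(1).tolist())
u,n,e=frame(23.7);S=np.array((.499,-.0545,.022))
for nm,X in dict(seat=S,topL=S+.075*u+.025*e,topR=S+.075*u-.025*e,topLf=S+.075*u+.025*e+.01*n,topRf=S+.075*u-.025*e+.01*n,postL=S+.03*u+.042*e,postR=S+.03*u-.042*e).items(): print(nm,proj(p,X).round(1))
E
```

```text
time: 2.45
tcp_pos: [0.5515, -0.0328, 0.1976]
orientation: [[-0.396, 0.863, -0.314], [0.918, 0.372, -0.137], [-0.001, -0.342, -0.94]]
ft_force: [-1.0, -0.2, -0.2]
grip_width: 0.81
grip_force: 0.0
tcp-> [ 0.5526 -0.031   0.1976] d mm [ 1.1  1.8 -0. ] rot [0.001 0.    0.006]
[ -3.32936128  32.49337379  69.66324668  -8.94377866  95.7828023
 -26.16601188]
(array([0.58733359, 0.06239108, 0.39277728]), array([-0.18623049, -0.37135352, -0.90962342]))
oblong_coupon 0.79 [245.9 147.1]
oblong_coupon 0.71 [189.7 282.7]
oblong_stand 0.9 [184.1 288.2]
oblong_seat 0.64 [184.6 284.2]
0.77 [129.6, 223.6, 171.0, 265.8]
[[121.5999984741211, 244.6999969482422], [135.8000030517578, 222.6999969482422], [171.5, 245.89999389648438], [157.3000030517578, 267.79998779296875]]
0.65 [272.8, 164.4, 285.3, 215.2]
[[273.0, 165.0], [284.0, 165.0], [284.0, 216.0], [273.0, 216.0]]
seat [[281.6 183.8]]
topL [[282.8 173.4]]
topR [[282.9 218. ]]
topLf [[273.5 173.4]]
topRf [[273.9 218.1]]
postL [[282.  153.8]]
postR [[282.1 220.5]]
```

View pics/w1.png

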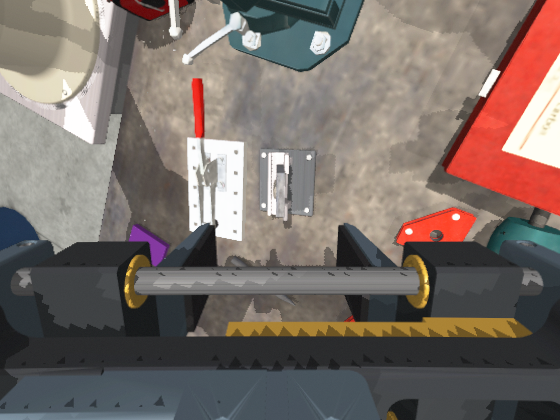

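The wrist view shows the coupon edge-on at columns 273–285, rows 165–216. That matches the predicted projection, so I'll descend along the slope.

Run:
```python
from h import *
for s in(80,36):plan((.499,-.0545,.022),23.7,s,6.5)
```

```text
tcp-> [ 0.5185 -0.046   0.0994] d mm [-33.1 -12.7 -98.7] rot [0.001 0.001 0.008]
tcp-> [ 0.5047 -0.052   0.0581] d mm [ -46.9  -18.7 -140. ] rot [0.001 0.001 0.008]
```

```bash
python3 -m handwheel '[[0.5,[-10,-4,-35],[0,0,0.008]],[0.5,[-20,-8,-65],[0,0,0.008]],[0.5,[-33,-13,-99],[0,0,0.008]],[0.5,[-38,-15,-112],[0,0,0.008]],[0.5,[-42,-17,-125],[0,0,0.008]],[0.5,[-47,-19,-140],[0,0,0.008]],[0.5,[-47,-19,-140],[0,0,0.008]],[0.5,[-47,-19,-140],[0,0,0.008]]]'
python3 - <<'E'
from h import *
plan((.499,-.0545,.022),23.7,36,6.5)
p=ctrl.read_camera("wrist");cv2.imwrite("pics/w2.png",cv2.resize(p["color"][100:380,100:460,::-1],None,fx=2,fy=2))
E
```

```text
time: 3.7
tcp_pos: [0.5054, -0.0515, 0.058]
orientation: [[-0.404, 0.86, -0.312], [0.915, 0.379, -0.139], [-0.002, -0.341, -0.94]]
ft_force: [0.4, -0.1, -0.1]
grip_width: 0.5
grip_force: 0.0
tcp-> [ 0.5047 -0.052   0.0581] d mm [-0.7 -0.5  0. ] rot [ 0.001  0.001 -0.002]
```

View pics/w2.png

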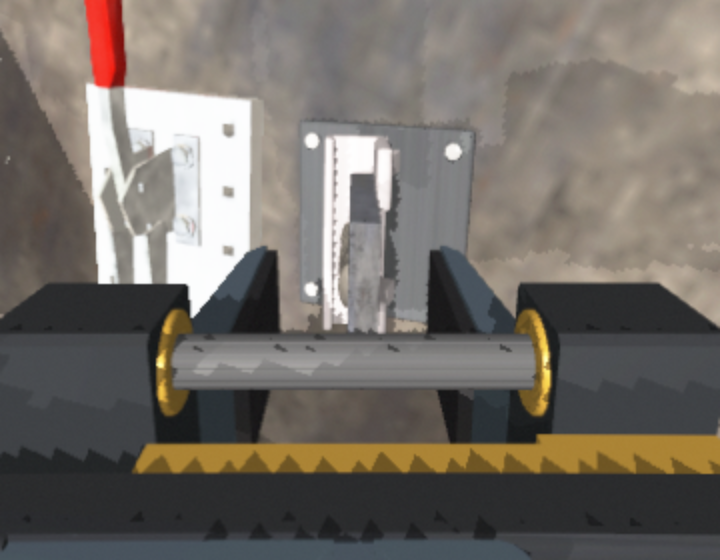

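The coupon (columns 350–385, bead at 340) sits between the fingers (275 and 430), roughly 2–3 mm off centre toward the back. I'll correct that by 2 mm and close.

```bash
python3 -m handwheel '[[0.3,[2,1,-1],[0,0,0]],[0.25,[2,1,-1],[0,0,0]],[0.1,[2,1,-1],[0,0,0]],[0,[2,1,-1],[0,0,0]],[0,[2,1,-1],[0,0,0]],[0,[2,1,-1],[0,0,0]]]' 40
```

```text
time: 4.5
tcp_pos: [0.5066, -0.0505, 0.0563]
orientation: [[-0.404, 0.86, -0.313], [0.915, 0.379, -0.139], [-0.001, -0.342, -0.94]]
ft_force: [-0.1, -0.5, 0.3]
grip_width: 0.093
grip_force: 40.0
```

```bash
python3 -m handwheel '[[0,[6,3,19],[0,0,0]],[0,[19,8,56],[0,0,0]],[0,[32,14,95],[0,0,0]],[0,[42,18,125],[0,0,0]],[0,[42,18,125],[-0.056,-0.025,-0.169]],[0,[42,18,125],[-0.113,-0.05,-0.338]],[0,[42,18,125],[-0.169,-0.075,-0.508]],[0,[42,18,125],[-0.225,-0.1,-0.677]]]'
python3 -m handwheel '[[0,[0,0,0],[-0.056,-0.025,-0.169]],[0,[0,0,0],[-0.113,-0.05,-0.338]],[0,[0,0,0],[-0.169,-0.075,-0.508]],[0,[0,0,0],[-0.225,-0.1,-0.677]],[0,[0,0,0],[-0.282,-0.124,-0.846]],[0,[0,0,0],[-0.338,-0.149,-1.015]],[0,[0,0,0],[-0.394,-0.174,-1.184]],[0,[0,0,0],[-0.45,-0.2,-1.353]]]'
python3 - <<'E'
from h import *
plan((.501,-.0535,.021),23.7,169,6.5,True)
print(ctrl.observe()["joint_pos"])
E
```

```text
time: 5.5
tcp_pos: [0.5482, -0.0324, 0.181]
orientation: [[0.269, 0.911, -0.313], [0.936, -0.324, -0.138], [-0.228, -0.256, -0.939]]
ft_force: [-0.4, 0.4, -3.5]
grip_width: 0.096
grip_force: 40.0
time: 6.5
tcp_pos: [0.5482, -0.0324, 0.181]
orientation: [[0.938, -0.148, -0.313], [-0.199, -0.97, -0.138], [-0.283, 0.192, -0.94]]
ft_force: [0.5, -0.8, -3.3]
grip_width: 0.093
grip_force: 40.0
tcp-> [ 0.5483 -0.0327  0.182 ] d mm [ 0.1 -0.3  1. ] rot [-0.305 -0.134 -0.918]
[-3.25887626 32.98458543 71.44227058 -8.9887872  93.48024237 97.92526805]
```

```bash
python3 -m handwheel '[[0,[0,0,0],[-0.056,-0.025,-0.169]],[0,[0,0,0],[-0.113,-0.05,-0.338]],[0,[0,0,0],[-0.169,-0.075,-0.508]],[0,[0,0,0],[-0.225,-0.1,-0.677]],[0,[0,0,0],[-0.282,-0.124,-0.846]],[0,[0,0,0],[-0.305,-0.134,-0.918]],[0,[0,0,0],[-0.305,-0.134,-0.918]]]'
python3 - <<'E'
from h import *
plan((.501,-.0535,.021),23.7,169,6.5,True)
p=ctrl.read_camera("wrist");cv2.imwrite("pics/w3.png",cv2.resize(p["color"][100:380,100:460,::-1],None,fx=2,fy=2))
a=ctrl.read_camera("scene");b=ctrl.read_camera("top")
st=ctrl.observe();u,n,e=frame(23.7);g=np.array(st["tcp_pos"])
for q,nm in((a,"scene"),(b,"top")):
    for r in ctrl.trace(q,"oblong_coupon")[:3]: print(nm,r["score"],r["bbox"])
    print("pred",proj(q,np.array([g-.034*u+k*e for k in(-.025,.025)])).round(1).tolist())
cv2.imwrite("pics/s3.png",cv2.resize(a["color"][90:240,150:350,::-1],None,fx=4,fy=4))
E
```

```text
time: 7.38
tcp_pos: [0.5483, -0.0324, 0.1811]
orientation: [[0.408, -0.857, -0.314], [-0.913, -0.384, -0.138], [-0.002, 0.343, -0.939]]
ft_force: [0.3, 0.6, -2.7]
grip_width: 0.093
grip_force: 40.0
tcp-> [ 0.5483 -0.0327  0.182 ] d mm [ 0.1 -0.3  1. ] rot [-0.002 -0.002 -0.006]
scene 0.92 [227.9, 253.1, 263.9, 279.6]
scene 0.64 [224.2, 115.9, 248.0, 140.7]
pred [[242.3, 142.4], [224.7, 140.1]]
top 0.68 [277.8, 248.0, 301.9, 278.1]
top 0.67 [168.0, 155.4, 191.1, 173.1]
pred [[190.7, 162.5], [170.5, 171.9]]
```

View pics/w3.png

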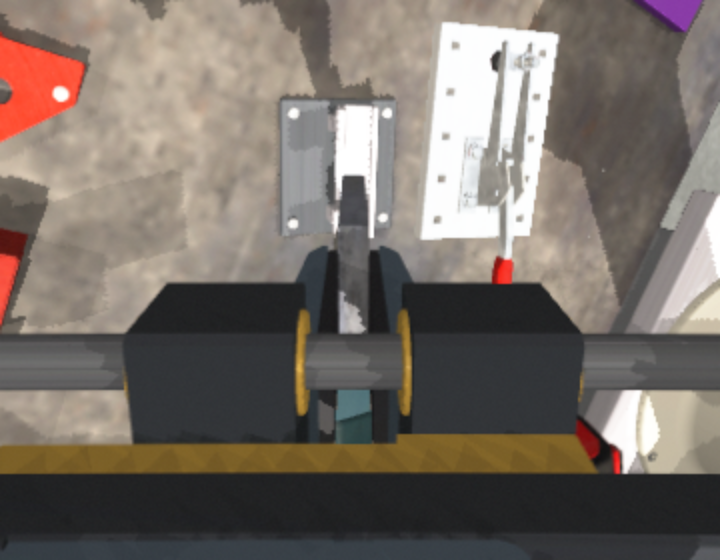

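View pics/s3.png

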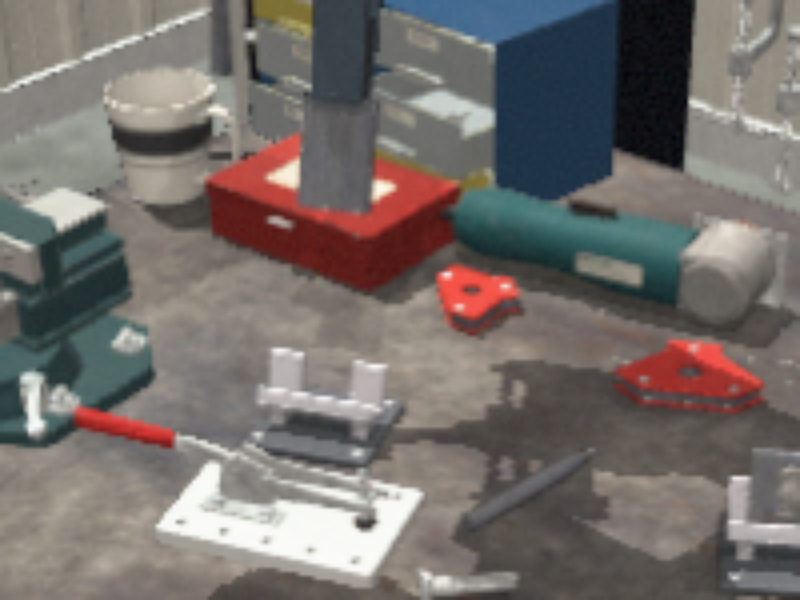

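The coupon is flipped with its plain face outward. Its lower edge is at full-frame (225–243, 142), as predicted. The empty stand is visible at crop (260–400, 350–460), so I'll check the seat estimate against the post tops.

Run:
```python
from h import *
from scipy.optimize import least_squares
a=ctrl.read_camera("scene");b=ctrl.read_camera("top")
S=np.array((.499,-.0545,.022));u,n,e=frame(23.7)
print("post tops",proj(a,np.array([S+.03*u+k*e for k in(.042,.018,-.018,-.042)])).round(1).tolist(),"meas cols 218 225.8 238 246.3 rows 177..180.3")
for q in(a,b):
    for l in("oblong_seat","oblong_stand"):
        for r in ctrl.spot_point(q,l): print(l,round(r["score"],2),np.round(r["centre"][::-1],1),"pred seat",proj(q,S).round(1).tolist())
g=np.array(ctrl.observe()["tcp_pos"]);G=np.array([.5066,-.0505,.0563])
for up in(40,3,0): print(up,((G+.001*n+up/1e3*u-g)*1e3).round(1))
```

```text
post tops [[217.0, 176.8], [225.2, 178.0], [237.6, 179.8], [245.9, 181.1]] meas cols 218 225.8 238 246.3 rows 177..180.3
oblong_seat 0.76 [233.2 188.2] pred seat [[230.6, 189.5]]
oblong_seat 0.69 [382.  272.3] pred seat [[230.6, 189.5]]
oblong_stand 0.61 [377.2 283.6] pred seat [[230.6, 189.5]]
oblong_seat 0.85 [395.1 202.1] pred seat [[199.5, 190.1]]
oblong_seat 0.67 [197.1 185.1] pred seat [[199.5, 190.1]]
oblong_stand 0.59 [200.4 190.5] pred seat [[199.5, 190.1]]
40 [-30.2 -12.9 -87.1]
3 [ -41.8  -18.  -121.8]
0 [ -42.8  -18.4 -124.6]
```

```bash
python3 -m handwheel '[[0,[-10,-4,-29],[0,0,-0.006]],[0,[-20,-9,-58],[0,0,-0.006]],[0,[-30,-13,-87],[0,0,-0.006]],[0,[-35,-15,-102],[0,0,-0.006]],[0,[-39,-17,-114],[0,0,-0.006]],[0,[-42,-18,-122],[0,0,-0.006]],[0,[-42,-18,-122],[0,0,-0.006]]]'
```

```text
time: 8.8
tcp_pos: [0.5063, -0.0505, 0.0591]
orientation: [[0.402, -0.86, -0.315], [-0.916, -0.378, -0.136], [-0.002, 0.343, -0.939]]
ft_force: [-0.3, 0.1, -3.4]
grip_width: 0.093
grip_force: 40.0
```

```bash
python3 -m handwheel '[[0,[0,0,-2],[0,0,0]],[0,[-1,0,-3],[0,0,0]],[0,[-1,0,-3],[0,0,0]]]'
python3 - <<'E'
from h import *
p=ctrl.read_camera("wrist");cv2.imwrite("pics/w4.png",cv2.resize(p["color"][100:380,100:460,::-1],None,fx=2,fy=2))
E
```

```text
time: 9.18
tcp_pos: [0.5062, -0.0505, 0.0567]
orientation: [[0.402, -0.861, -0.313], [-0.916, -0.378, -0.136], [-0.001, 0.341, -0.94]]
ft_force: [2.2, 0.3, 3.1]
grip_width: 0.094
grip_force: 40.0
```

View pics/w4.png

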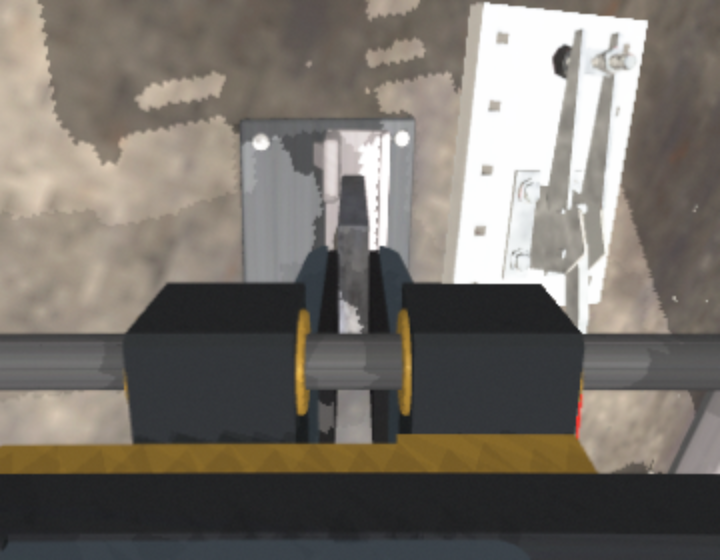

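The coupon is on the ledge, with about 6 N of contact. It sits between the posts (columns 328–342) and the lip (375–385), so I'll release and back out.

```bash
python3 -m handwheel '[[0.13,[0,0,0],[0,0,0]],[0.2,[0,0,0],[0,0,0]],[0.35,[0,0,0],[0,0,0]],[0.5,[0,0,0],[0,0,0]],[0.5,[0,0,0],[0,0,0]],[0.5,[5,2,15],[0,0,0]],[0.5,[16,7,47],[0,0,0]],[0.5,[28,12,85],[0,0,0]]]'
python3 -m handwheel '[[0.5,[16,7,50],[0,0,0]],[0.5,[16,7,100],[0,0,0]],[0.5,[0,-60,120],[0,0,0]],[0.5,[-30,-120,120],[0,0,0]],[0.5,[-50,-180,120],[0,0,0]],[0.5,[-60,-220,120],[0,0,0]],[0.5,[-60,-220,120],[0,0,0]]]'
python3 - <<'E'
from h import *
a=ctrl.read_camera("scene");b=ctrl.read_camera("top")
f=lambda i,x,y:cv2.resize(i["color"][y:y+60,x:x+80,::-1],(400,300),interpolation=3)
cv2.imwrite("pics/f.png",np.vstack([f(a,195,155),f(b,162,160)]))
S=np.array((.499,-.0545,.022));u,n,e=frame(23.7)
for q in(a,b):
    print("pred",proj(q,np.array([S+.075*u+k*e+.01*n for k in(.025,-.025)])).round(1).tolist())
    for r in ctrl.trace(q,"oblong_coupon"): print(round(r["score"],2),r["bbox"])
    for r in ctrl.trace(q,"square_coupon"): print("sq",round(r["score"],2),r["bbox"])
print(ctrl.observe()["ft_force"])
E
```

```text
time: 10.22
tcp_pos: [0.5332, -0.0383, 0.142]
orientation: [[0.402, -0.86, -0.315], [-0.916, -0.378, -0.136], [-0.002, 0.344, -0.939]]
ft_force: [-0.3, -1.1, -0.1]
grip_width: 0.5
grip_force: 0.0
time: 11.1
tcp_pos: [0.4721, -0.2614, 0.2613]
orientation: [[0.398, -0.862, -0.315], [-0.917, -0.374, -0.135], [-0.001, 0.343, -0.939]]
ft_force: [0.7, -0.0, -0.6]
grip_width: 0.502
grip_force: 0.0
pred [[222.5, 162.1], [240.1, 164.6]]
0.76 [220.5, 163.4, 242.6, 188.8]
0.73 [227.3, 253.2, 266.1, 279.4]
sq 0.71 [336.5, 201.8, 354.7, 221.3]
pred [[180.9, 185.1], [200.2, 176.1]]
0.93 [278.5, 248.9, 306.0, 280.5]
sq 0.7 [323.1, 142.0, 340.0, 163.9]
[-0.64619666 -0.30049227  0.0865764 ]
```

View pics/f.png

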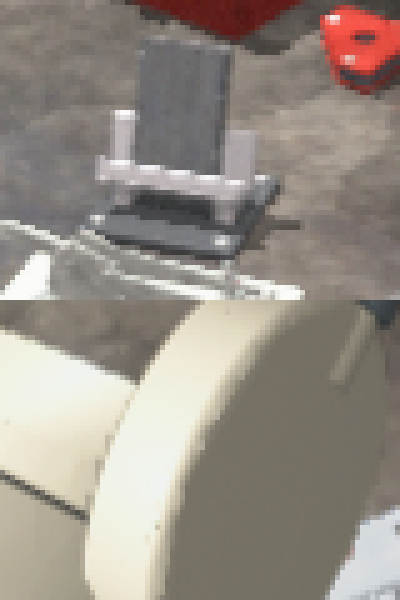

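The scene view shows the coupon seated with its plain face out, its outline (columns 137–230, top row 40) the same as at the start.

```bash
python3 -c "
from rig import ctrl
print(ctrl.job_done())"
```

```text
the job is handed in; nothing more can be done
None
```

The oblong coupon is turned over and back in its own stand, plain face out, the square coupon was never touched, and the job is handed in at about 11 s; no verdict was returned.

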